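# Break the lid stay and shut the carton bin

## Task

Shut and bolt the grey carton bin: push the stud on the knuckle of its folding side stay down and away from you until the locked stay folds, then lower the lid by its handle, gently and supported all the way, until it lies fully shut. Then slide the bolt on the lid fully home into its keeper and let go; leave the other things on the table where they are.

Things in the scene. Friction and masses are not known exactly. Their poses are not given: they have to be found in the camera images.
- bin: Fixed open-topped grey sheet-metal bin, 180 (x) x 240 (y) x 125 mm high, walls 6 mm, two cartons inside. Origin: centre of its underside, on the table; 'bin frame' means from here. Its x axis points to its hinge side (away from the robot), y to its left, z up. A tall stack of cartons, not listed, stands on the table's right side (about x > 0.35, y < -0.4 m): go round it.
- lid_hinge (a point): Middle of the lid's hinge line, which runs along the bin's y axis; bin frame (90, 0, 131) mm.
- lid (a joint): Closing angle, rad: 0 = start, locked open 85 deg above level; 1.4835 = shut, level. The lid is a 180 x 240 x 10 mm plate, mid-plane through the hinge line, about 0.75 kg. Its stiff hinge holds it while steeper than about 65 deg above level; below about 55 deg it falls unless held. The locked stay blocks closing until the knuckle is broken. Close it at under 1 rad/s.
- handle (a point): Centre of the handle: round bar 12 mm thick, 108 mm clear length, along the bin's y, 40 mm beyond the lid's free edge (34 mm clear gap), 220 mm from the hinge line, in the lid's mid-plane. At lid value q: bin frame x = 90 - 220 cos(85deg - q), z = 131 + 220 sin(85deg - q) mm. Pinched across the bin's x, it turns between the fingers as the lid goes down.
- knuckle (a joint): Bend of the folding stay in rad: 0 = locked on its stop, 0.16 past straight; 0.16 = straight; above that the stay is broken and folds freely; about 3.0 with the lid shut. 3 to 6 N on the stud are enough.
- knuckle_stud (a point): Middle of the black round stud (20 mm thick, 50 mm long) sticking out along -y at the knuckle of the two-link stay on the bin's right side. Locked: bin frame (-13, -161, 184) mm. Push it towards the hinge side and down at 45 deg (square to the stay): 8 mm brings the stay straight, 25 mm leaves it well broken, the lid hardly moved. With the lid shut it hangs beside the bin.
- bolt (a joint): Travel of the sliding bolt in m: 0 = drawn back, 0.035 = fully home through the keeper staple on the bin's left-hand side. Stays where it is left, about 2.5 N to slide. To be slid only after the lid is shut.
- bolt_tab (a point): Middle of the bolt's thumb tab: block 22 (x) x 14 (y) x 32 mm high on the lid's outer face. Lid shut, bolt drawn back: bin frame (-40, 60, 160) mm; tab top 14 mm above this point, lid surface 24 mm below. The 12 mm bolt rod and a guide block (33 to 43 mm to the -y side, top 5 mm below this point) lie beside it. Slides to the bin's +y.
- carton_a: Filled carton 117 x 78 x 58 mm lying in the bin on the right; origin under its centre. Stays there.
- carton_b: The same, in the bin on the left. Stays there.
- glue: Bystander: glue stick standing upright, 25 mm across, 95 mm high; origin under its centre.
- calc: Bystander: calculator 118 x 72 x 17 mm lying flat; origin under its centre.
- roll: Bystander: roll of labels lying flat, 90 mm across, 40 mm high; origin under its centre.

How it is judged:
By the outcome, as a careful person would: the job done as asked, in the order asked, and still so for the second after the job is handed in, with the robot touching nothing.
It also fails if it takes over 67 s, if anything falls off the work surface, if the arm or the gripper's body presses on something with over 40 N, if the wrist force passes 120 N, or if a joint passes its speed limit or range.

## Robot

A 6-joint arm with a two-finger parallel gripper is mounted at the origin on a cart in front of the work surface, level with it; the furniture and walls round the work are solid. World frame = base frame: x ahead of the robot, y to its left, z up, the work surface at z = 0. Lengths are in m, angles in rad, forces in N, time in s.
With the tool pointing down it reaches from about 0.35 to 1 m from the base axis. Payload 7.1 kg.
Tool frame: the origin (TCP) lies at the very end of the fingers, on their centre line; the grasp point (between the pads) lies 19 mm behind it (env.pinch_z is the distance from the TCP to the grasp point, in m); x points along the fingers, z is the direction in which the jaws open and shut, and the axes are right-handed (so a half turn about x gives the same grasp; the last joint's range is limited). The gripper opens to 85 mm and grips with 20 to 120 N. Pads are 22 mm wide; open, the fingers measure 114 mm over their backs; the gripper's body (76 mm by 85 mm) begins 54 mm behind the grasp point. The pads swing forward as they close: fully open they stand 13 mm farther back than shut.
Start: joints at [1.222, 0.423, 1.63, -0, 1.089, -0.019], TCP at [0.202, 0.591, 0.231] pointing down, gripper open.
Joint ranges: [-3, 3], [-0.9, 2.11], [0.09, 2.58], [-1.31, 4.45], [0.11, 2.69], [-2.54, 2.54]. Speed limits (rad/s): [2.39, 2.39, 3.01, 3.14, 3.14, 3.14].

## Interface

Orientations are given as a unit quaternion [x, y, z, w].
In Python, from rig import env gives the robot as it stands.
- The arm moves only by the tool apply_moves, never from a script. Its argument "increments" is a list that holds one entry, the list of rows, each a list of 6 numbers: the shift along the tool's x, y, z as a fraction of full scale, then the turn, a rotation vector about the tool's x, y, z as a fraction of full scale. In form: [[[dx, dy, dz, rx, ry, rz], ...]]. A call has 1 to 8 rows; each row is the pose to reach, as a shift and turn from the pose commanded when the call began, along the tool's axes at that moment; what a row does not reach only later rows make up. Full scale, the value 1, is 0.2 m for a shift and pi/2 rad for a turn. A row lasts 1/12 s, in which the tool goes at most 41.7 mm and 7.16 degrees, less where a joint would pass 70% of its speed; a pose out of reach is approached as far as the arm can. A call with a number of a shift or a turn outside -1 to 1 is refused whole. A call with a gripper value outside its range is refused whole. "claw" is the opening in per cent of the stroke, from 0 (shut) to 100 (fully open), set as the call begins (left out, the last holds). The fingers move at their own pace and stop on an object; "newtons" is the grip in N (left out, the last holds). Time passes only in rows, so rows that repeat a pose let the fingers close. It gives the time, the measured TCP pose, the force and the opening at its end, in the units of the state.
- env.get_obs(): the state, without advancing time (a new reading comes with each control period).
- env.read_camera(name): name is "side" or "top" or "wrist"; returns a dict with "image" (384x512x3 uint8, red, green, blue), "mtx" (3x3 intrinsics, pixels), "extrinsics" (4x4, takes a point from camera to world coordinates); the wrist camera has in their place "hand_eye" (4x4, takes a point from camera to tool coordinates, whose origin is the TCP and whose axes are the tool frame's). Camera axes: x right, y down, z forward; pixel columns grow to the right and rows downward; lengths in m; the calibration is good to about 2 mm. A picture is of the moment at which its call begins: read the wrist's pose just before it. There is no depth.
- env.close_job(): hands the job in, once; it reports no verdict.
The state is a dict: "t": time; "q": joint angles; "joint_velocities": joint speeds; "effort": joint torques, N m; "tcp_pos": TCP position; "eef_rot": TCP orientation; "wrist_force": force on the tool from outside, world axes, zero at the start; "moment": the same for the moment, N m; "width": finger opening in m.
Only numpy, scipy, OpenCV 4.12 (cv2) and the standard library are available. Lean on these libraries where they do the work, as an engineer would, in place of code of your own. Each camera call takes 0.05 s, during which the arm holds its last target.

## Working session

There is one attempt and no reset: what is moved stays moved. The work goes in short steps, Python scripts to look and compute and a tool call to move; the robot and the scene stay as the last step left them, time stands still between calls to the robot, and variables do not carry over. Pictures are saved under pics/ and viewed, and the job is handed in when it is done.

Besides the shell and the picture viewer there is one more tool, called after "Emit:" as name(argument=value, ...), one argument or row to a line, values as JSON. apply_moves: Moves the arm, as the interface text tells. Its arguments: {"type":"object","properties":{"increments":{"type":"array"},"claw":{"type":"number"},"newtons":{"type":"number"}},"required":["increments"]}

```bash
ls; mkdir -p pics
python3 - <<'E'
from rig import env
import cv2,numpy as np
o=env.get_obs();print(o)
for n in ["side","top","wrist"]:
    c=env.read_camera(n);cv2.imwrite(f"pics/{n}0.png",c["image"][:,:,::-1])
    print(n,c["mtx"].tolist(),np.round(c.get("extrinsics",c.get("hand_eye")),4).tolist())
E
```

```text
pics
{'t': 0.0, 'q': array([ 1.22199671e+00,  4.23857167e-01,  1.63071291e+00, -4.68876912e-06,
        1.08859084e+00, -1.89817030e-02]), 'joint_velocities': array([ 9.24056899e-05,  6.07182133e-04,  1.37250446e-03, -2.42254945e-04,
        5.64382371e-06,  7.72253083e-04]), 'effort': array([-5.26514432e-04, -5.57386959e+01, -2.81742704e+01,  1.42354756e-04,
        7.21568838e-03,  6.28405402e-06]), 'tcp_pos': array([0.20219433, 0.59079995, 0.23052649]), 'eef_rot': array([-0.41145087,  0.57575361,  0.41082092,  0.57484097]), 'wrist_force': array([-0.30798297, -0.02528717, -0.4157811 ]), 'moment': array([0.0264753 , 0.03599464, 0.01739235]), 'width': 0.08554096371707452}
side [[483.63405338251135, 0.0, 258.32647050302023], [0.0, 483.63405338251135, 192.46686226897103], [0.0, 0.0, 1.0]] [[-0.9891, -0.1045, 0.104, 0.3596], [-0.1457, 0.585, -0.7978, 1.2455], [0.0225, -0.8043, -0.5938, 1.1588], [0.0, 0.0, 0.0, 1.0]]
top [[472.43291316317266, 0.0, 250.1684626362519], [0.0, 472.43291316317266, 197.74081109915946], [0.0, 0.0, 1.0]] [[0.001, -0.996, 0.0891, 0.4087], [-1.0, -0.0018, -0.0096, -0.0193], [0.0097, -0.0891, -0.996, 1.812], [0.0, 0.0, 0.0, 1.0]]
wrist [[319.9114970831185, 0.0, 261.1631455297703], [0.0, 319.9114970831185, 189.63416920491224], [0.0, 0.0, 1.0]] [[-0.0006, -0.2789, 0.9603, -0.1427], [0.0009, -0.9603, -0.2789, 0.0711], [1.0, 0.0007, 0.0008, -0.0008], [0.0, 0.0, 0.0, 1.0]]
```

View pics/side0.png

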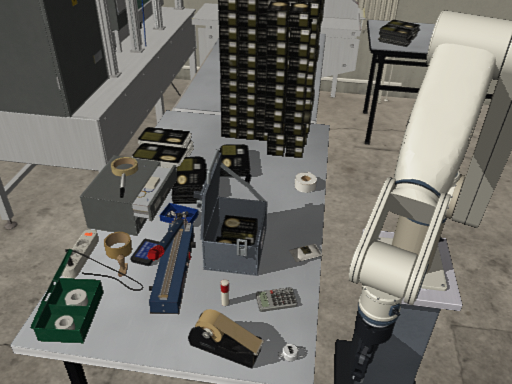

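View pics/top0.png

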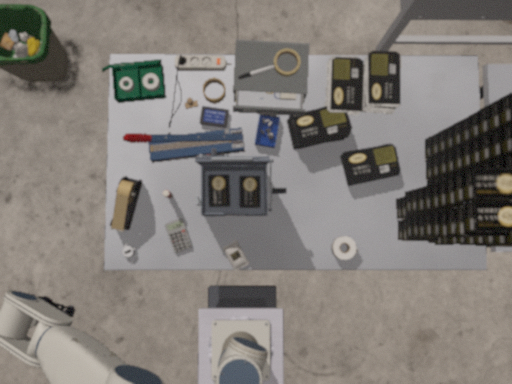

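Run:
```python
import cv2
s=cv2.imread("pics/side0.png")[100:340,130:450]
cv2.imwrite("pics/side0c.png",cv2.resize(s,None,fx=2.5,fy=2.5,interpolation=cv2.INTER_CUBIC))
s=cv2.imread("pics/top0.png")[80:280,160:430]
cv2.imwrite("pics/top0c.png",cv2.resize(s,None,fx=2.9,fy=2.9,interpolation=cv2.INTER_CUBIC))
```

```text
(no output)
```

View pics/side0c.png

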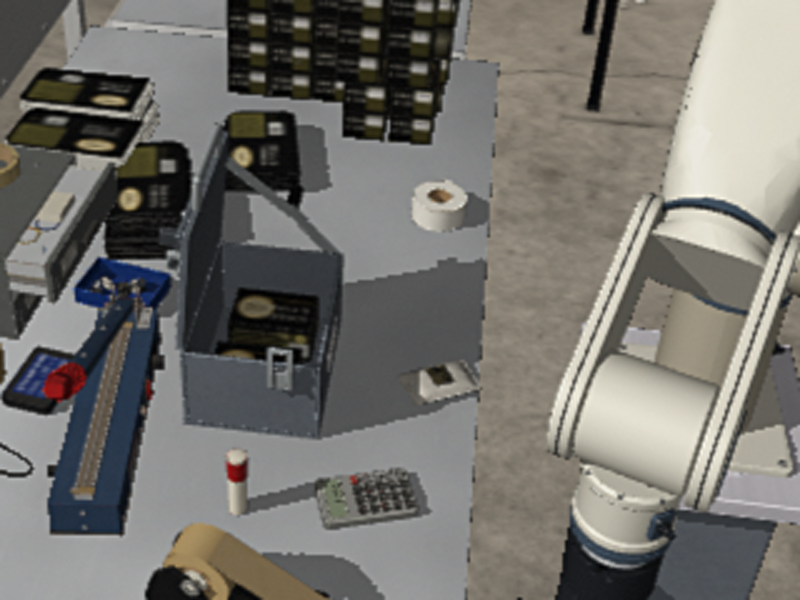

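View pics/top0c.png

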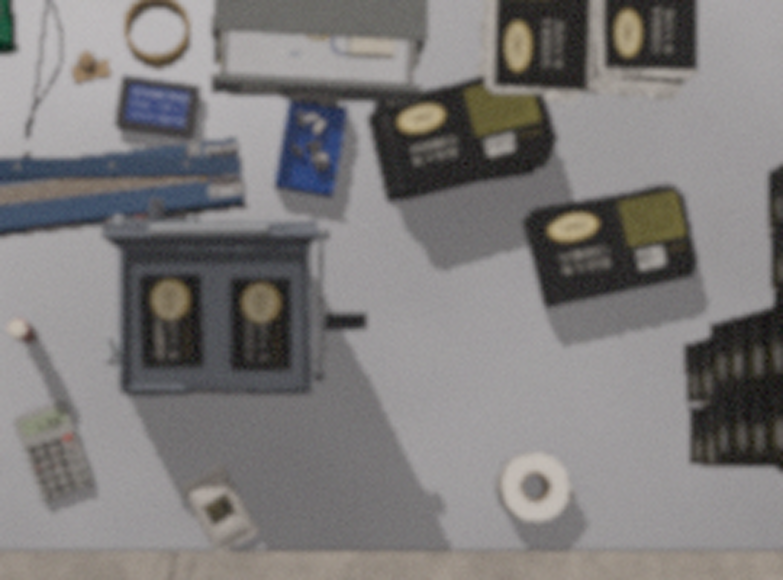

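View pics/wrist0.png

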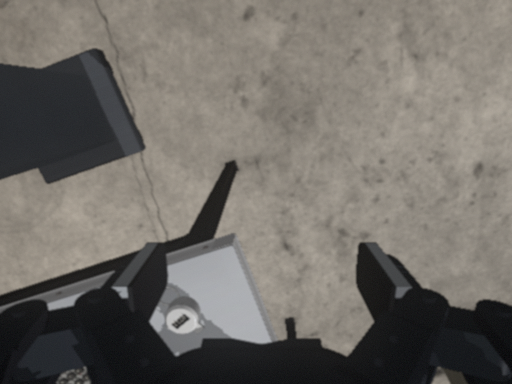

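```bash
cat > h.py <<'E'
from rig import env
import numpy as np,cv2
from scipy.spatial.transform import Rotation as R
def cam(n):
    c=env.read_camera(n);return c
def proj(c,P,T=None):
    T=c["extrinsics"] if T is None else T
    P=np.atleast_2d(P);p=(P-T[:3,3])@T[:3,:3];p=p@c["mtx"].T
    return p[:,:2]/p[:,2:]
def bin2w(p,P):
    x,y,a=p[:3];P=np.atleast_2d(P)/1000.
    c,s=np.cos(a),np.sin(a)
    return np.c_[x+c*P[:,0]-s*P[:,1],y+s*P[:,0]+c*P[:,1],P[:,2]]
def wpose():
    o=env.get_obs();T=np.eye(4);T[:3,:3]=R.from_quat(o["eef_rot"]).as_matrix();T[:3,3]=o["tcp_pos"];return T
E
python3 - <<'E'
from h import *
from scipy.optimize import least_squares
ct=cam("top");cs=cam("side")
tp=[((-90,120,125),(122,391)),((-90,-120,125),(309,391)),((-13,-186,184),(366,321))]
sp=[((-90,120,125),(327,360)),((-90,120,0),(320,437)),((90,120,0),(186,422)),((-90,-120,125),(343,252))]
A=np.array([a for a,b in tp]);a=np.array([b for _,b in tp])/2.9+[160,80]
B=np.array([a for a,b in sp]);b=np.array([b for _,b in sp])/2.5+[130,100]
f=lambda p:np.r_[(proj(ct,bin2w(p,A))-a).ravel(),(proj(cs,bin2w(p,B))-b).ravel()]
r=least_squares(f,[.5,0,0.]);print(r.x,np.round(r.fun,1))
p=r.x
for n,c,k,o in (("top",ct,2.9,(160,80)),("side",cs,2.5,(130,100))):
    im=cv2.imread(f"pics/{n}0c.png")
    pts=[(x,y,z) for x in(-90,90) for y in(-120,120) for z in (0,125)]+[(-13,-161,184),(-13,-186,184),(70.8,54,350),(70.8,-54,350),(71,0,350)]
    for q in (proj(c,bin2w(p,pts))-o)*k: cv2.circle(im,tuple(int(v) for v in q),3,(0,0,255),-1)
    cv2.imwrite(f"pics/{n}_fit.png",im)
E
```

```text
[0.58829682 0.02106821 0.02299743] [-0.8  0.7  1.9 -0.7  1.5 -0.1 -1.4  2.9  0.5  0.2  0.1  0.4  0.5 -0.1]
```

View pics/top_fit.png

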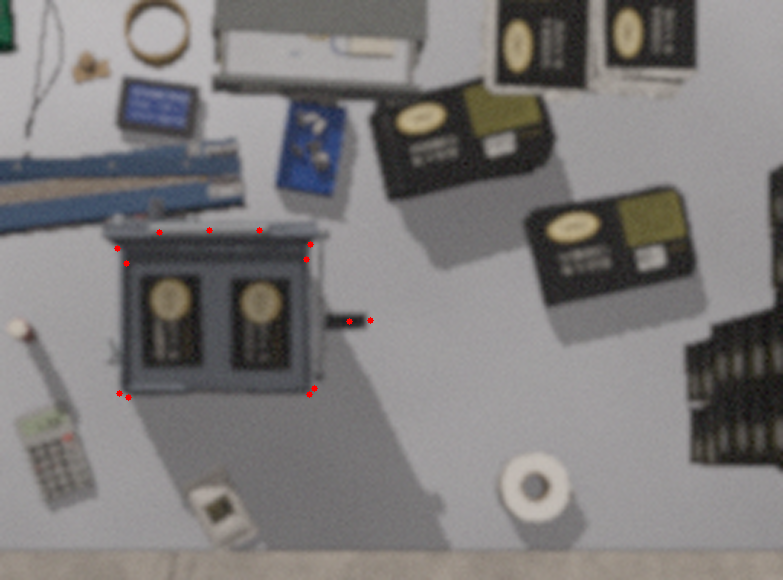

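View pics/side_fit.png

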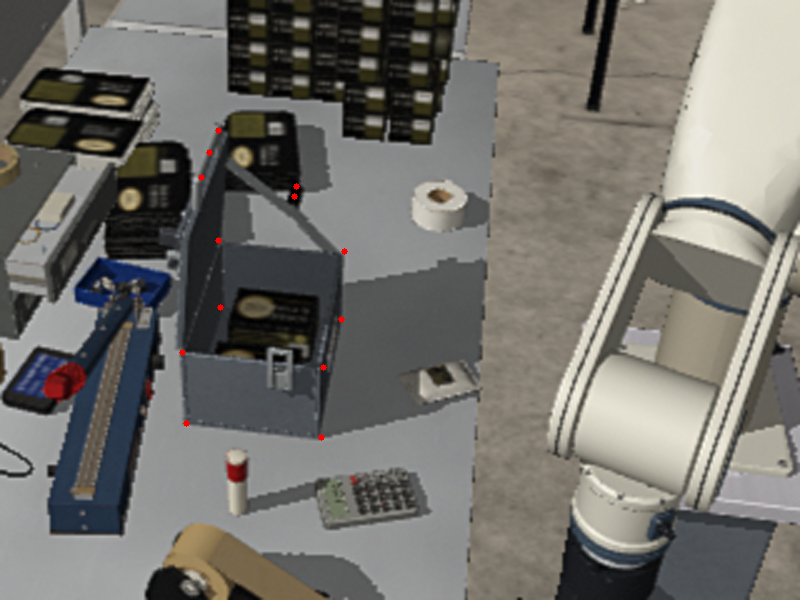

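```bash
cat >> h.py <<'E'
def plan(pos,Rt,base=None):
    """full-scale numbers from present measured pose to target"""
    T=wpose() if base is None else base
    d=T[:3,:3].T@(np.array(pos)-T[:3,3]); r=R.from_matrix(T[:3,:3].T@Rt).as_rotvec()
    return np.round(np.r_[d/.2,r/(np.pi/2)],3)
def axes(x,z):
    x=np.array(x,float);x/=np.linalg.norm(x);z=np.array(z,float);z-=x*(x@z);z/=np.linalg.norm(z)
    return np.c_[x,np.cross(z,x),z]
E
python3 - <<'E'
from h import *
print(wpose().round(3)); print(env.pinch_z)
for z in ([1,0,0],[-1,0,0],[0,1,0],[0,-1,0]): print(z,plan([.45,.15,.40],axes([0,0,-1],z)))
E
```

```text
[[-0.    -0.946  0.324  0.202]
 [-0.001  0.324  0.946  0.591]
 [-1.     0.    -0.001  0.231]
 [ 0.     0.     0.     1.   ]]
0.0187
[1, 0, 0] [-0.844 -1.886 -1.686  0.79  -0.     0.   ]
[-1, 0, 0] [-0.844 -1.886 -1.686 -1.21  -0.    -0.   ]
[0, 1, 0] [-0.844 -1.886 -1.686 -0.21  -0.    -0.   ]
[0, -1, 0] [-8.440e-01 -1.886e+00 -1.686e+00  1.790e+00 -0.000e+00  1.000e-03]
```

Emit:
apply_moves(
  increments=[
    [[-0.2,-0.2,-0.2,0.08,0,0],[-0.42,-0.4,-0.36,0.16,0,0],[-0.5,-0.56,-0.5,0.24,0,0],[-0.6,-0.7,-0.63,0.3,0,0],[-0.7,-0.82,-0.74,0.36,0,0],[-0.8,-0.94,-0.84,0.4,0,0],[-0.84,-0.94,-0.84,0.4,0,0],[-0.84,-0.94,-0.84,0.4,0,0]],
  ],
  claw=0,
)

```text
t: 0.92
tcp_pos: [0.3281, 0.3692, 0.4033]
eef_rot: [-0.212, 0.673, 0.213, 0.676]
wrist_force: [1.3, 0.9, 0.4]
width: 0.0001
```

Run:
```python
from h import *
print(wpose().round(3)); print(env.get_obs()['t'])
print(plan([.45,.05,.40],axes([0,0,-1],[1,0,0])))
```

```text
[[ 0.004 -0.573  0.82   0.328]
 [ 0.003  0.82   0.573  0.369]
 [-1.    -0.     0.005  0.403]
 [ 0.     0.     0.     1.   ]]
0.9167
[ 1.500e-02 -1.657e+00 -4.150e-01  3.880e-01  3.000e-03 -1.000e-03]
```

Emit:
apply_moves(
  increments=[
    [[0,-0.2,-0.05,0.06,0,0],[0,-0.4,-0.1,0.12,0,0],[0,-0.6,-0.15,0.18,0,0],[0,-0.8,-0.2,0.24,0,0],[0,-0.95,-0.25,0.3,0,0],[0,-1,-0.28,0.36,0,0],[0,-1,-0.28,0.388,0,0],[0,-1,-0.28,0.388,0,0]],
  ],
)

```text
t: 1.58
tcp_pos: [0.3951, 0.175, 0.399]
eef_rot: [0.0, 0.707, -0.0, 0.707]
wrist_force: [-0.7, 1.1, 0.0]
width: -0.0
```

Run:
```python
from h import *
print(wpose().round(3)); print(env.get_obs()['t'])
T=wpose();c=cam("wrist");cv2.imwrite("pics/w1.png",c["image"][:,:,::-1]);np.save("w1T.npy",T@c["hand_eye"])
print(plan([.46,-.1,.40],axes([0,0,-1],[1,0,0])))
```

```text
[[-0.     0.     1.     0.395]
 [ 0.     1.    -0.     0.175]
 [-1.     0.    -0.     0.399]
 [ 0.     0.     0.     1.   ]]
1.5833
[-0.005 -1.379  0.32   0.002 -0.    -0.   ]
```

View pics/w1.png

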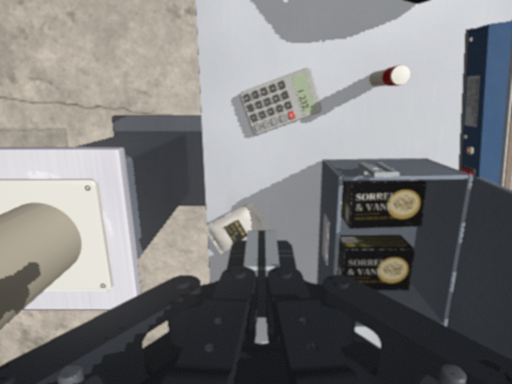

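Emit:
apply_moves(
  increments=[
    [[0,-0.2,0.06,0,0,0],[0,-0.4,0.12,0,0,0],[0,-0.6,0.2,0,0,0],[0,-0.8,0.28,0,0,0],[0,-0.95,0.35,0,0,0],[0,-1,0.4,0,0,0],[0,-1,0.4,0,0,0]],
  ],
)

```text
t: 2.22
tcp_pos: [0.4773, -0.0256, 0.3988]
eef_rot: [-0.001, 0.707, 0.001, 0.707]
wrist_force: [-0.1, 0.2, 0.3]
width: 0.0
```

Run:
```python
from h import *
T=wpose();c=cam("wrist");cv2.imwrite("pics/w2.png",c["image"][:,:,::-1]);np.save("w2T.npy",T@c["hand_eye"])
im=c["image"][:,:,::-1]
cv2.imwrite("pics/w2b.png",cv2.resize(im,None,fx=1.5,fy=1.5,interpolation=cv2.INTER_CUBIC))
```

```text
(no output)
```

View pics/w2b.png

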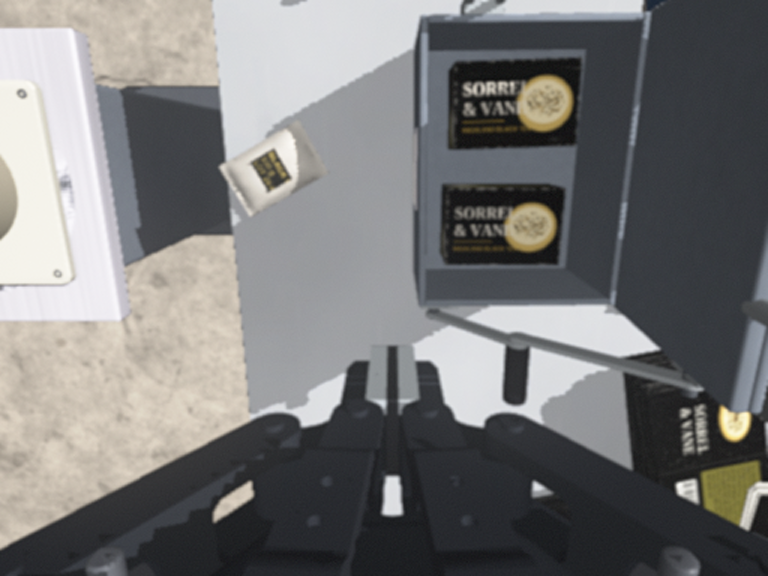

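Run:
```python
import cv2
s=cv2.imread("pics/w1.png")[140:360,290:512]
cv2.imwrite("pics/w1c.png",cv2.resize(s,None,fx=2.7,fy=2.7,interpolation=cv2.INTER_CUBIC))
s=cv2.imread("pics/w2.png")[0:290,260:480]
cv2.imwrite("pics/w2c.png",cv2.resize(s,None,fx=2,fy=2,interpolation=cv2.INTER_CUBIC))
```

```text
(no output)
```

View pics/w1c.png

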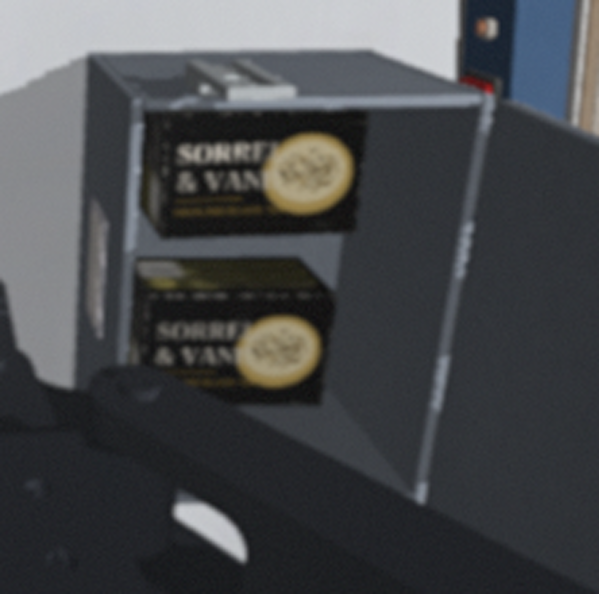

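View pics/w2c.png

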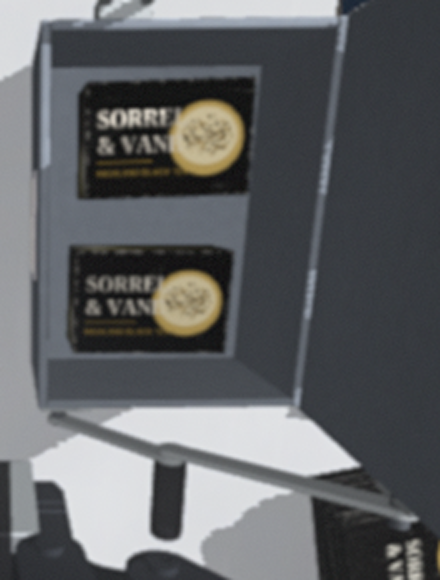

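Run:
```python
from h import *
from scipy.optimize import least_squares
ct=cam("top");cs=cam("side");cw=cam("wrist")
S=[(ct,None,2.9,(160,80),[((-90,120,125),(122,391)),((-90,-120,125),(309,391)),((-13,-186,184),(366,321))]),
(cs,None,2.5,(130,100),[((-90,120,125),(325,362)),((-90,120,0),(320,437)),((90,120,0),(186,422)),((-90,-120,125),(343,252))]),
(cw,np.load("w1T.npy"),2.7,(290,140),[((-90,120,125),(134,99)),((-90,120,0),(90,55)),((90,120,0),(372,52)),((90,120,125),(490,95))]),
(cw,np.load("w2T.npy"),2,(260,0),[((-90,120,125),(42,22)),((-90,-120,125),(42,407)),((90,-120,125),(300,405)),((90,120,125),(343,17)),((-13,-186,184),(167,534))])]
def f(p,S=S):
    r=[]
    for c,T,k,o,l in S:
        r.append((proj(c,bin2w(p,[a for a,_ in l]),T)-(np.array([b for _,b in l])/k+o)).ravel())
    return np.concatenate(r)
for SS in (S,S[:2],S[2:]):
    r=least_squares(f,[.58,0.02,0.02],kwargs=dict(S=SS),loss='soft_l1');print(r.x,np.round(f(r.x,SS),1))
    if SS is S: np.save("bin.npy",r.x)
p=least_squares(f,[.58,0.02,0.02],kwargs=dict(S=S[2:])).x
print("stud",bin2w(p,[[-13,-161,184],[-13,-186,184],[71,0,350],[-130,0,131],[-40,60,160]]))
# free triangulation of stud end from top and w2
def g(X): return np.r_[(proj(ct,X)-(np.array([366,321])/2.9+[160,80])).ravel(),(proj(cw,X,np.load("w2T.npy"))-(np.array([167,534])/2+[260,0])).ravel()]
r=least_squares(g,[.57,-.16,.18]);print("tri stud end",r.x,r.fun)
```

```text
[0.59038569 0.02311674 0.01576996] [-1.5 -0.1  1.2 -1.1  0.9 -0.3 -1.6  2.5 -0.5  0.7 -0.8  0.6  0.   0.3
 -1.   0.6 -1.6 -0.6 -0.9 -1.1  1.8  0.2 -0.8 -0.8 -1.5  1.6  0.6  1.1
  3.4 -0.4 -0.2  2.5]
[0.588648   0.02097116 0.01931753] [-0.9  0.5  1.8 -0.7  1.6 -0.  -0.8  2.1  0.3  0.2 -0.1  0.3  0.5 -0.1]
[0.59078304 0.02328575 0.01456123] [-0.6  0.4 -1.3 -0.8 -0.6 -1.1  2.2  0.1 -0.3 -1.  -1.3  1.5  0.8  1.1
  3.9 -0.5 -0.   2.4]
stud [[ 0.5799664  -0.13774556  0.184     ]
 [ 0.58038793 -0.16274201  0.184     ]
 [ 0.66123981  0.02464789  0.35      ]
 [ 0.46026838  0.02125879  0.131     ]
 [ 0.54924391  0.08276777  0.16      ]]
tri stud end [ 0.58015065 -0.15950441  0.18407587] [-0.10254939 -0.27199969 -0.09795146  0.03341106]
```

Run:
```python
from h import *
Rp=axes([1,0,-1],[1,0,1])
s=np.array([.580,-.140,.184]);d=np.array([.7071,0,-.7071])
print(plan(s-d*.06,Rp)); T=np.eye(4);T[:3,:3]=Rp
```

```text
[ 0.863 -0.589  0.309  0.003 -0.5   -0.002]
```

Emit:
apply_moves(
  increments=[
    [[0.0,-0.15,-0.05,0,-0.07,0],[0.05,-0.3,-0.05,0,-0.14,0],[0.15,-0.45,0,0,-0.21,0],[0.3,-0.589,0.05,0,-0.28,0],[0.45,-0.589,0.12,0,-0.35,0],[0.6,-0.589,0.2,0,-0.43,0],[0.75,-0.589,0.28,0,-0.5,0],[0.863,-0.589,0.309,0.003,-0.5,-0.002]],
  ],
)

```text
t: 3.08
tcp_pos: [0.5261, -0.1248, 0.2775]
eef_rot: [0.006, 0.42, 0.028, 0.907]
wrist_force: [0.6, 0.8, 0.3]
width: -0.0001
```

Run:
```python
from h import *
o=env.get_obs();print(o['tcp_pos'],o['wrist_force'],o['q'],o['t']);print(wpose().round(3))
c=cam("wrist");cv2.imwrite("pics/w3.png",c["image"][:,:,::-1])
```

```text
[ 0.52614221 -0.12481352  0.2775184 ] [0.63577364 0.81428827 0.29956923] [-0.43621739  0.06217019  2.19654484  0.94981705  0.40864198 -1.26851324] 3.0833
[[ 0.646 -0.045  0.762  0.526]
 [ 0.055  0.998  0.013 -0.125]
 [-0.761  0.034  0.648  0.278]
 [ 0.     0.     0.     1.   ]]
```

View pics/w3.png

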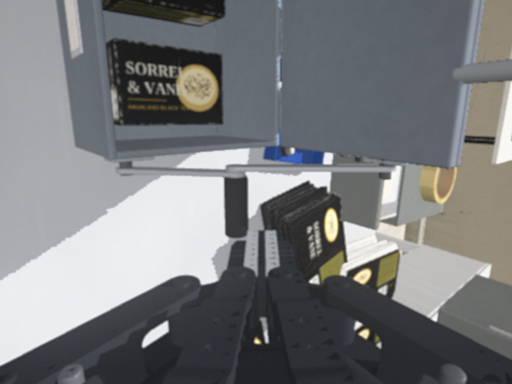

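Emit:
apply_moves(
  increments=[
    [[0,0,0,0,0,0],[0,0,0,0,0,0]],
  ],
)

```text
t: 3.3
tcp_pos: [0.527, -0.1253, 0.2793]
eef_rot: [0.006, 0.42, 0.028, 0.907]
wrist_force: [0.6, 0.2, -0.7]
width: -0.0001
```

Run:
```python
from h import *
o=env.get_obs();print(o['tcp_pos'],o['wrist_force'],o['q'],o['t']);print(wpose().round(3))
Rp=axes([.42,0,-.906],[.906,0,.42])
s=np.array([.580,-.140,.184]);d=np.array([.7071,0,-.7071])
print(plan(s-d*.06,Rp))
```

```text
[ 0.52702202 -0.12532955  0.27927683] [ 0.60194196  0.21893973 -0.68736151] [-0.43589419  0.06050185  2.192013    0.93408315  0.41242483 -1.25258291] 3.3
[[ 0.645 -0.046  0.763  0.527]
 [ 0.055  0.998  0.013 -0.125]
 [-0.762  0.034  0.646  0.279]
 [ 0.     0.     0.     1.   ]]
[ 0.231 -0.085 -0.132  0.013  0.171 -0.034]
```

Emit:
apply_moves(
  increments=[
    [[0.02,-0.03,-0.08,0,0.06,-0.01],[0.04,-0.06,-0.1,0,0.12,-0.02],[0.08,-0.085,-0.12,0.01,0.171,-0.034],[0.16,-0.085,-0.132,0.013,0.171,-0.034],[0.22,-0.085,-0.132,0.013,0.171,-0.034],[0.22,-0.085,-0.132,0.013,0.171,-0.034],[0.22,-0.085,-0.132,0.013,0.171,-0.034]],
  ],
)

```text
t: 3.88
tcp_pos: [0.5363, -0.1409, 0.2284]
eef_rot: [-0.0, 0.538, -0.001, 0.843]
wrist_force: [-1.0, -0.4, -0.0]
width: -0.0
```

Run:
```python
from h import *
o=env.get_obs();print(o['tcp_pos'],o['wrist_force'],o['q'],o['t']);print(wpose().round(3))
Rp=axes([.42,0,-.906],[.906,0,.42])
s=np.array([.580,-.140,.184]);d=np.array([.7071,0,-.7071])
for k in (.06,.02,.01,0,-.01,-.02,-.03): print(plan(s-d*k,Rp))
c=cam("wrist");cv2.imwrite("pics/w4.png",c["image"][:,:,::-1])
```

```text
[ 0.53633473 -0.14088185  0.22841001] [-0.97462313 -0.43476048 -0.01175342] [-0.35785088  0.18518965  2.06355291  0.30865449  0.5020362  -0.59944505] 3.8833
[[ 0.421  0.001  0.907  0.536]
 [-0.002  1.     0.    -0.141]
 [-0.907 -0.001  0.421  0.228]
 [ 0.     0.     0.     1.   ]]
[0.012 0.004 0.001 0.    0.001 0.001]
[0.199 0.005 0.07  0.    0.001 0.001]
[0.246 0.005 0.087 0.    0.001 0.001]
[0.293 0.005 0.104 0.    0.001 0.001]
[0.34  0.005 0.122 0.    0.001 0.001]
[0.387 0.005 0.139 0.    0.001 0.001]
[0.434 0.005 0.156 0.    0.001 0.001]
```

View pics/w4.png

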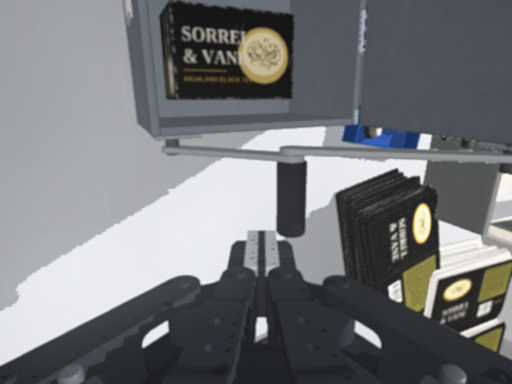

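Emit:
apply_moves(
  increments=[
    [[0.1,0.02,0.035,0,0,0],[0.199,0.02,0.07,0,0,0],[0.225,0.02,0.08,0,0,0],[0.25,0.02,0.09,0,0,0],[0.27,0.02,0.097,0,0,0],[0.293,0.02,0.104,0,0,0]],
  ],
)

```text
t: 4.43
tcp_pos: [0.58, -0.1374, 0.1845]
eef_rot: [0.0, 0.537, -0.001, 0.844]
wrist_force: [0.6, 0.9, 3.3]
width: -0.0003
```

Emit:
apply_moves(
  increments=[
    [[0.02,0,0.008,0,0,0],[0.04,0,0.016,0,0,0],[0.06,0,0.024,0,0,0],[0.08,0,0.031,0,0,0],[0.1,0,0.037,0,0,0]],
  ],
)

```text
t: 4.85
tcp_pos: [0.5947, -0.1373, 0.1679]
eef_rot: [0.0, 0.538, -0.001, 0.843]
wrist_force: [-1.9, -1.5, 1.9]
width: -0.0
```

Run:
```python
from h import *
o=env.get_obs();print(o['tcp_pos'],o['wrist_force'],o['q'],o['t'])
c=cam("wrist");cv2.imwrite("pics/w5.png",c["image"][:,:,::-1])
```

```text
[ 0.59474968 -0.1372986   0.16793001] [-1.94656035 -1.47460466  1.85291767] [-0.30926783  0.36268804  1.994355    0.34284485  0.38854888 -0.59978617] 4.85
```

View pics/w5.png

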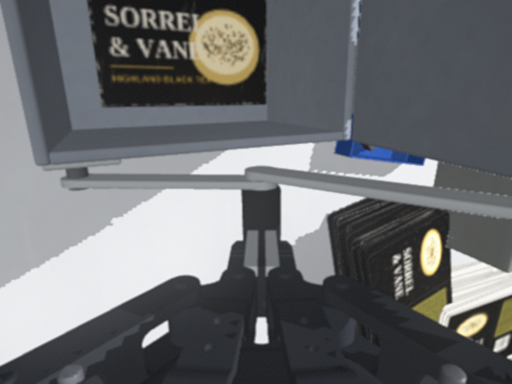

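Emit:
apply_moves(
  increments=[
    [[-0.1,0,-0.02,0,0,0],[-0.28,0,-0.05,0,0,0],[-0.46,0,-0.1,0,0.03,0],[-0.64,0,-0.15,0,0.08,0],[-0.8,0,-0.15,0,0.14,0],[-0.95,0,-0.15,0,0.2,0],[-1,0,-0.15,0,0.25,0],[-1,0,-0.15,0,0.274,0]],
  ],
)

```text
t: 5.57
tcp_pos: [0.4845, -0.1377, 0.3406]
eef_rot: [-0.0, 0.705, -0.002, 0.709]
wrist_force: [1.3, -0.1, -0.1]
width: -0.0001
```

Run:
```python
from h import *
o=env.get_obs();print(o['tcp_pos'],o['wrist_force'],o['q'],o['t'])
print(plan([.61,.02,.46],axes([0,0,-1],[1,.016,0])))
for n in ("wrist","side"):
    c=cam(n);cv2.imwrite(f"pics/{n}6.png",c["image"][:,:,::-1])
```

```text
[ 0.48452038 -0.13772774  0.34057849] [ 1.31385855 -0.14887075 -0.10748912] [-3.00256722e-01  1.20313116e-01  1.77912597e+00 -5.68191664e-04
  1.23531512e+00 -2.98228776e-01] 5.5667
[-0.595  0.788  0.63  -0.011  0.004  0.002]
```

View pics/wrist6.png

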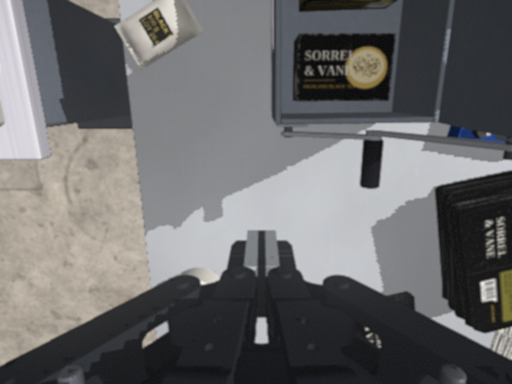

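View pics/side6.png

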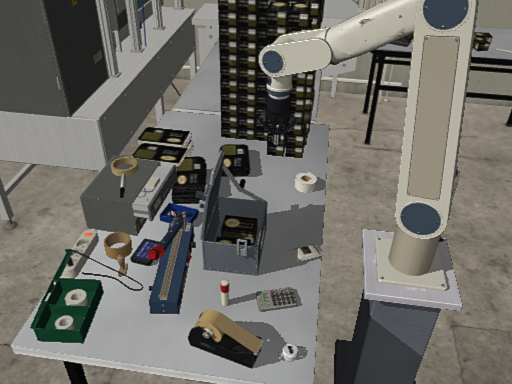

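Emit:
apply_moves(
  increments=[
    [[-0.2,0.05,0,0,0,0],[-0.4,0.15,0,0,0,0],[-0.55,0.3,0.1,0,0,0],[-0.595,0.45,0.25,0,0,0],[-0.595,0.6,0.4,0,0,0],[-0.595,0.75,0.55,-0.01,0,0],[-0.595,0.788,0.63,-0.01,0.004,0],[-0.595,0.788,0.63,-0.01,0.004,0]],
  ],
  claw=70,
)

```text
t: 6.33
tcp_pos: [0.6115, 0.0235, 0.4538]
eef_rot: [-0.006, 0.708, 0.007, 0.706]
wrist_force: [-1.7, -0.1, -0.7]
width: 0.0599
```

Run:
```python
from h import *
o=env.get_obs();print(o['tcp_pos'],o['wrist_force'],o['q'],o['t'])
T=wpose();c=cam("wrist");cv2.imwrite("pics/w7.png",cv2.resize(c["image"][:,:,::-1],None,fx=1.5,fy=1.5));np.save("w7T.npy",T@c["hand_eye"])
p=np.load("bin.npy");print(p,proj(c,bin2w(p,[[71,0,350],[71,54,350],[71,-54,350]]),T@c["hand_eye"])*1.5)
```

```text
[0.61146208 0.02349655 0.45377348] [-1.68943402 -0.06045291 -0.69379793] [1.83963085e-02 2.38531547e-01 1.38881929e+00 1.14636158e-03
 1.51756508e+00 6.93348448e-04] 6.3333
[0.59038569 0.02311674 0.01576996] [[486.73059014 282.85924699]
 [492.92439502 179.53606228]
 [481.22114327 374.76617767]]
```

View pics/w7.png

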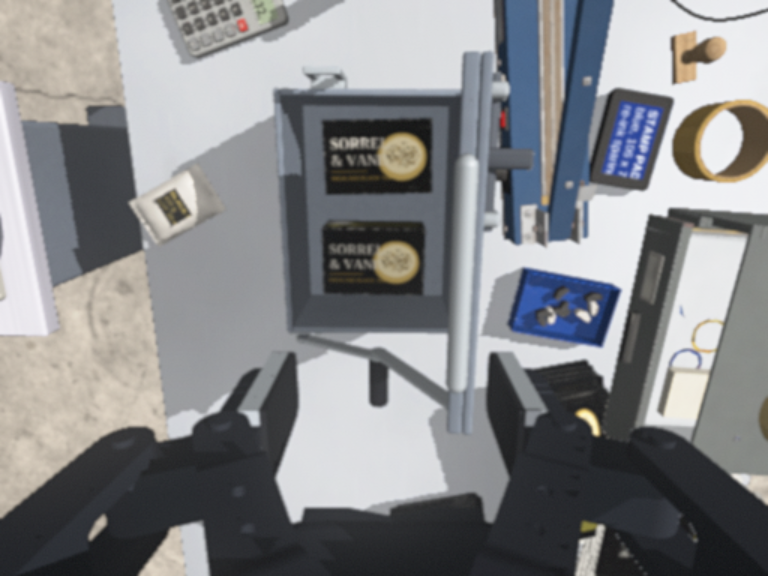

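Emit:
apply_moves(
  increments=[
    [[0,0,0.1,0,0,0],[0.08,0,0.18,0,0,0],[0.17,0,0.182,0,0,0],[0.17,0,0.182,0,0,0],[0.17,0,0.182,0,0,0]],
  ],
)

```text
t: 6.8
tcp_pos: [0.6438, 0.0201, 0.421]
eef_rot: [-0.005, 0.709, 0.005, 0.705]
wrist_force: [0.4, -0.3, 0.9]
width: 0.0592
```

Run:
```python
from h import *
o=env.get_obs();print(o['tcp_pos'],o['wrist_force'],o['t'],o['width'])
T=wpose();c=cam("wrist");cv2.imwrite("pics/w8.png",cv2.resize(c["image"][:,:,::-1],None,fx=1.5,fy=1.5));np.save("w8T.npy",T@c["hand_eye"])
```

```text
[0.64381168 0.02006035 0.4210116 ] [ 0.40414998 -0.3119249   0.94631746] 6.8 0.059226492281672136
```

View pics/w8.png

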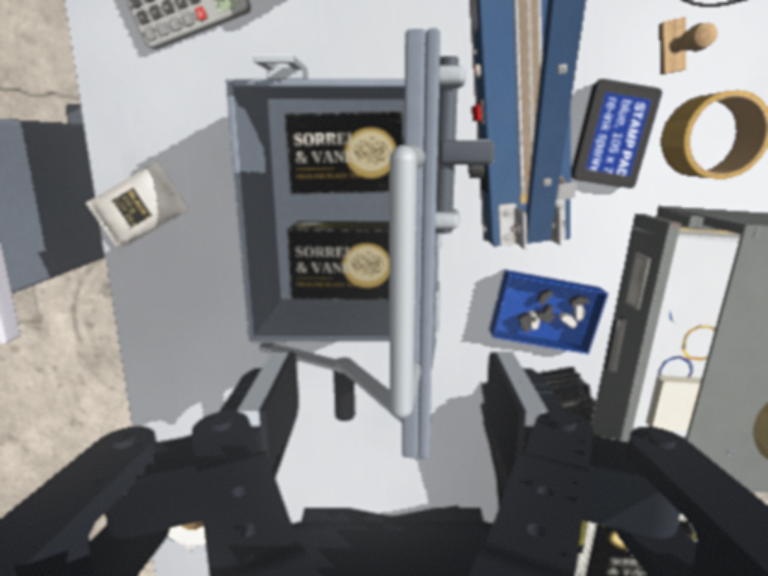

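Run:
```python
from h import *
from scipy.optimize import least_squares
c=cam("wrist");A=np.load("w7T.npy");B=np.load("w8T.npy");K=c["mtx"]
P=[K@np.linalg.inv(T)[:3] for T in (A,B)]
for u,v in (((468,160),(405,150)),((457,388),(402,412))):
    X=cv2.triangulatePoints(P[0],P[1],np.array(u,float)/1.5,np.array(v,float)/1.5).ravel();X=X[:3]/X[3];print(X)
p=np.load("bin.npy")
for q in (0,.03,.06,.09,.12):
    a=np.deg2rad(85)-q;h=[[90-220*np.cos(a),y,131+220*np.sin(a)] for y in (54,0,-54)]
    print(q,bin2w(p,h)[1],(proj(c,bin2w(p,h),A)*1.5).round().tolist(),(proj(c,bin2w(p,h),B)*1.5).round().tolist())
print(wpose().round(4))
```

```text
[0.64768869 0.08791942 0.34843731]
[ 0.6489737  -0.03817879  0.3502585 ]
0 [0.66120262 0.02423361 0.35016283] [[493.0, 180.0], [486.0, 283.0], [481.0, 375.0]] [[434.0, 175.0], [431.0, 294.0], [429.0, 397.0]]
0.03 [0.65463817 0.02413008 0.34948908] [[479.0, 179.0], [474.0, 283.0], [469.0, 374.0]] [[418.0, 175.0], [417.0, 293.0], [415.0, 397.0]]
0.06 [0.64809687 0.02402692 0.34861869] [[466.0, 179.0], [461.0, 282.0], [457.0, 374.0]] [[403.0, 175.0], [403.0, 293.0], [402.0, 396.0]]
0.09 [0.64158463 0.02392421 0.34755247] [[453.0, 179.0], [449.0, 281.0], [446.0, 373.0]] [[388.0, 174.0], [389.0, 292.0], [389.0, 395.0]]
0.12 [0.63510729 0.02382205 0.34629136] [[440.0, 179.0], [437.0, 281.0], [434.0, 372.0]] [[374.0, 174.0], [375.0, 291.0], [376.0, 393.0]]
[[-8.000e-04 -1.350e-02  9.999e-01  6.448e-01]
 [-2.000e-04  9.999e-01  1.350e-02  2.030e-02]
 [-1.000e+00 -2.000e-04 -8.000e-04  4.235e-01]
 [ 0.000e+00  0.000e+00  0.000e+00  1.000e+00]]
```

Emit:
apply_moves(
  increments=[
    [[0.1,0.018,0.0175,0,0,0],[0.2,0.018,0.0175,0,0,0],[0.3,0.018,0.0175,0,0,0],[0.38,0.018,0.0175,0,0,0],[0.43,0.018,0.0175,0,0,0],[0.465,0.018,0.0175,0,0,0],[0.465,0.018,0.0175,0,0,0]],
  ],
)

```text
t: 7.48
tcp_pos: [0.6481, 0.0244, 0.3291]
eef_rot: [-0.005, 0.708, 0.005, 0.706]
wrist_force: [-0.0, 0.4, -0.7]
width: 0.0598
```

Emit:
apply_moves(
  increments=[
    [[0,0,0,0,0,0],[0,0,0,0,0,0],[0,0,0,0,0,0],[0,0,0,0,0,0],[0,0,0,0,0,0],[0,0,0,0,0,0]],
  ],
  claw=0,
  newtons=30,
)

```text
t: 7.98
tcp_pos: [0.6488, 0.0245, 0.3305]
eef_rot: [-0.005, 0.707, 0.005, 0.707]
wrist_force: [-2.6, 0.7, 6.1]
width: 0.0113
```

Run:
```python
from h import *
o=env.get_obs();print(o['tcp_pos'],o['wrist_force'],o['t'],o['width']);print(wpose().round(4))
c=cam("wrist");cv2.imwrite("pics/w9.png",cv2.resize(c["image"][:,:,::-1],None,fx=1.5,fy=1.5))
```

```text
[0.64880473 0.02454582 0.33054508] [-2.57764549  0.65049124  6.08975622] 7.9833 0.011278591071451422
[[-5.000e-04 -1.410e-02  9.999e-01  6.488e-01]
 [-2.000e-04  9.999e-01  1.410e-02  2.450e-02]
 [-1.000e+00 -2.000e-04 -5.000e-04  3.305e-01]
 [ 0.000e+00  0.000e+00  0.000e+00  1.000e+00]]
```

View pics/w9.png

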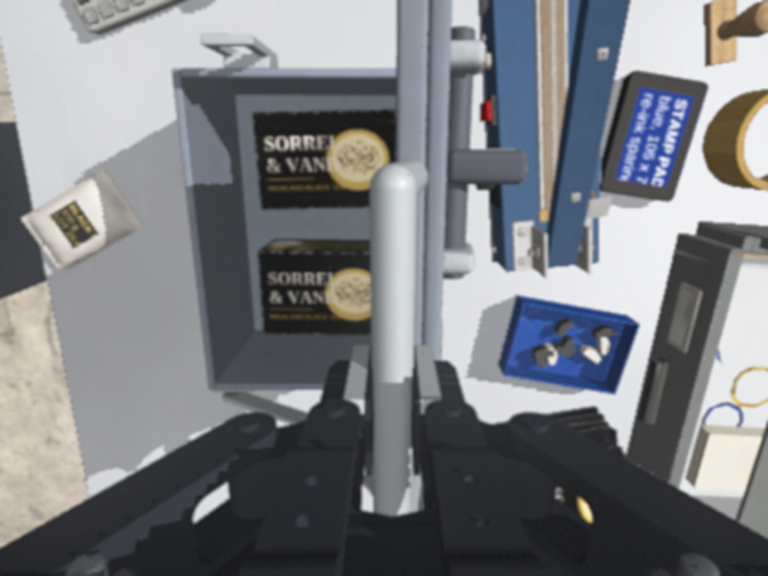

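```bash
cat > arc.py <<'E'
from h import *
import sys
def arc(q0,qs):
    f=lambda q:np.array([-220*np.cos(np.deg2rad(85)-q),220*np.sin(np.deg2rad(85)-q)])
    for q in qs:
        d=(f(q)-f(q0))/200; print(f"q={q:.3f} [{-d[1]:.3f}, 0, {d[0]:.3f}, 0, 0, 0]")
q0=.056;edges=[.056,.30,.62,.94,1.22,1.40]
for a,b in zip(edges,edges[1:]):
    print('--');arc(a,np.linspace(a,b,9)[1:])
E
python3 arc.py
```

```text
--
q=0.086 [0.005, 0, -0.033, 0, 0, 0]
q=0.117 [0.012, 0, -0.066, 0, 0, 0]
q=0.147 [0.019, 0, -0.099, 0, 0, 0]
q=0.178 [0.027, 0, -0.131, 0, 0, 0]
q=0.208 [0.036, 0, -0.164, 0, 0, 0]
q=0.239 [0.047, 0, -0.196, 0, 0, 0]
q=0.270 [0.058, 0, -0.227, 0, 0, 0]
q=0.300 [0.070, 0, -0.258, 0, 0, 0]
--
q=0.340 [0.017, 0, -0.040, 0, 0, 0]
q=0.380 [0.036, 0, -0.080, 0, 0, 0]
q=0.420 [0.057, 0, -0.119, 0, 0, 0]
q=0.460 [0.079, 0, -0.157, 0, 0, 0]
q=0.500 [0.103, 0, -0.194, 0, 0, 0]
q=0.540 [0.128, 0, -0.230, 0, 0, 0]
q=0.580 [0.154, 0, -0.265, 0, 0, 0]
q=0.620 [0.182, 0, -0.299, 0, 0, 0]
--
q=0.660 [0.029, 0, -0.033, 0, 0, 0]
q=0.700 [0.060, 0, -0.065, 0, 0, 0]
q=0.740 [0.092, 0, -0.095, 0, 0, 0]
q=0.780 [0.125, 0, -0.124, 0, 0, 0]
q=0.820 [0.159, 0, -0.152, 0, 0, 0]
q=0.860 [0.194, 0, -0.178, 0, 0, 0]
q=0.900 [0.230, 0, -0.203, 0, 0, 0]
q=0.940 [0.267, 0, -0.227, 0, 0, 0]
--
q=0.975 [0.033, 0, -0.019, 0, 0, 0]
q=1.010 [0.067, 0, -0.037, 0, 0, 0]
q=1.045 [0.102, 0, -0.054, 0, 0, 0]
q=1.080 [0.137, 0, -0.070, 0, 0, 0]
q=1.115 [0.173, 0, -0.085, 0, 0, 0]
q=1.150 [0.209, 0, -0.098, 0, 0, 0]
q=1.185 [0.245, 0, -0.110, 0, 0, 0]
q=1.220 [0.282, 0, -0.121, 0, 0, 0]
--
q=1.242 [0.024, 0, -0.006, 0, 0, 0]
q=1.265 [0.048, 0, -0.012, 0, 0, 0]
q=1.287 [0.072, 0, -0.017, 0, 0, 0]
q=1.310 [0.097, 0, -0.021, 0, 0, 0]
q=1.333 [0.121, 0, -0.025, 0, 0, 0]
q=1.355 [0.146, 0, -0.029, 0, 0, 0]
q=1.377 [0.170, 0, -0.032, 0, 0, 0]
q=1.400 [0.195, 0, -0.034, 0, 0, 0]
```

Emit:
apply_moves(
  increments=[
    [[0.005,0,-0.033,0,0,0],[0.012,0,-0.066,0,0,0],[0.019,0,-0.099,0,0,0],[0.027,0,-0.131,0,0,0],[0.036,0,-0.164,0,0,0],[0.047,0,-0.196,0,0,0],[0.058,0,-0.227,0,0,0],[0.07,0,-0.258,0,0,0]],
  ],
)

```text
t: 8.7
tcp_pos: [0.5962, 0.0239, 0.3151]
eef_rot: [-0.005, 0.708, 0.005, 0.706]
wrist_force: [1.4, 1.1, 1.6]
width: 0.011
```

```bash
cat > st.py <<'E'
from h import *
o=env.get_obs();g=o['tcp_pos']+[0,0,.0187];print(o['tcp_pos'],o['wrist_force'],o['t'],o['width'])
d=g-[.680,0,.131];print("r",np.hypot(d[0],d[2]),"q",np.deg2rad(85)-np.arctan2(d[2],-d[0]),"tilt",wpose()[:3,0].round(4))
E
python3 st.py
```

```text
[0.59618394 0.02392177 0.31508654] [1.42356121 1.14442973 1.55421447] 8.7 0.010950704655569882
r 0.2194254163429159 q 0.3046710681168938 tilt [-0.002 -0.    -1.   ]
```

Tracking well; forces are small. Continue.

Emit:
apply_moves(
  increments=[
    [[0.017,0,-0.04,0,0,0],[0.036,0,-0.08,0,0,0],[0.057,0,-0.119,0,0,0],[0.079,0,-0.157,0,0,0],[0.103,0,-0.194,0,0,0],[0.128,0,-0.23,0,0,0],[0.154,0,-0.265,0,0,0],[0.182,0,-0.299,0,0,0]],
  ],
)

```text
t: 9.37
tcp_pos: [0.5364, 0.0231, 0.2786]
eef_rot: [-0.005, 0.708, 0.005, 0.707]
wrist_force: [3.2, 2.6, -1.0]
width: 0.0108
```

```bash
python3 st.py
```

```text
[0.5364252  0.02308267 0.27863285] [ 3.18921666  2.56318248 -0.95858196] 9.3667 0.010796630899541547
r 0.2197278753068072 q 0.6248283514869216 tilt [-0.0015 -0.     -1.    ]
```

Emit:
apply_moves(
  increments=[
    [[0.029,0,-0.033,0,0,0],[0.06,0,-0.065,0,0,0],[0.092,0,-0.095,0,0,0],[0.125,0,-0.124,0,0,0],[0.159,0,-0.152,0,0,0],[0.194,0,-0.178,0,0,0],[0.23,0,-0.203,0,0,0],[0.267,0,-0.227,0,0,0]],
  ],
)

```text
t: 10.03
tcp_pos: [0.4912, 0.0223, 0.2253]
eef_rot: [-0.005, 0.708, 0.005, 0.707]
wrist_force: [2.5, 4.4, -0.7]
width: 0.0106
```

```bash
python3 st.py
```

```text
[0.49124996 0.02225171 0.22527174] [ 2.54372564  4.40260667 -0.73732307] 10.0333 0.010612529953474477
r 0.21997542883673094 q 0.9441951571549777 tilt [-1.3e-03 -3.0e-04 -1.0e+00]
```

Emit:
apply_moves(
  increments=[
    [[0.033,0.002,-0.019,0,0,0],[0.067,0.004,-0.037,0,0,0],[0.102,0.006,-0.054,0,0,0],[0.137,0.006,-0.07,0,0,0],[0.173,0.006,-0.085,0,0,0],[0.209,0.006,-0.098,0,0,0],[0.245,0.006,-0.11,0,0,0],[0.282,0.006,-0.121,0,0,0]],
  ],
)

```text
t: 10.7
tcp_pos: [0.4673, 0.0223, 0.169]
eef_rot: [-0.006, 0.708, 0.005, 0.707]
wrist_force: [1.6, -6.0, -0.8]
width: 0.0107
```

```bash
python3 st.py;  python3 - <<'E'
from h import *
for n in ("wrist","side"):
    c=cam(n);cv2.imwrite(f"pics/{n}10.png",c["image"][:,:,::-1])
E
```

```text
[0.46727189 0.02229271 0.16898678] [ 1.59160259 -5.99378352 -0.76242433] 10.7 0.010650582281768016
r 0.22015140121533666 q 1.2231061886108563 tilt [-0.0012 -0.0016 -1.    ]
```

View pics/wrist10.png

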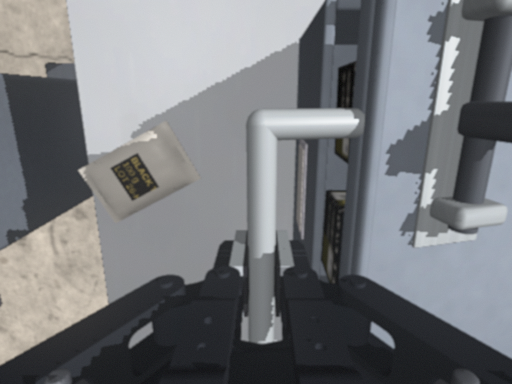

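View pics/side10.png

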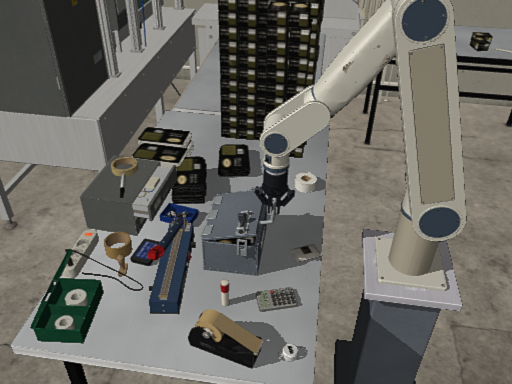

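Emit:
apply_moves(
  increments=[
    [[0.024,-0.003,-0.006,0,0,0],[0.048,-0.003,-0.012,0,0,0],[0.072,-0.003,-0.017,0,0,0],[0.097,-0.003,-0.021,0,0,0],[0.121,-0.003,-0.025,0,0,0],[0.146,-0.003,-0.029,0,0,0],[0.17,-0.003,-0.032,0,0,0],[0.195,-0.003,-0.034,0,0,0]],
  ],
)

```text
t: 11.47
tcp_pos: [0.4606, 0.0223, 0.1302]
eef_rot: [-0.005, 0.707, 0.005, 0.707]
wrist_force: [1.8, -4.3, -0.3]
width: 0.0109
```

```bash
python3 st.py;  python3 -c "
from arc import *
print('==');arc(1.4,[1.42,1.44,1.46,1.47,1.4835,1.49])"|sed -n '/==/,$p'
```

```text
[0.46063862 0.02229409 0.13023546] [ 1.84600368 -4.25503365 -0.31557186] 11.4667 0.010945285711524599
r 0.22009337518321323 q 1.4019491601522895 tilt [-1.1e-03 -5.0e-04 -1.0e+00]
==
q=1.420 [0.022, 0, -0.002, 0, 0, 0]
q=1.440 [0.044, 0, -0.003, 0, 0, 0]
q=1.460 [0.066, 0, -0.004, 0, 0, 0]
q=1.470 [0.077, 0, -0.004, 0, 0, 0]
q=1.484 [0.092, 0, -0.004, 0, 0, 0]
q=1.490 [0.099, 0, -0.004, 0, 0, 0]
```

Emit:
apply_moves(
  increments=[
    [[0.022,0,-0.002,0,0,0],[0.044,0,-0.003,0,0,0],[0.06,0,-0.004,0,0,0],[0.07,0,-0.004,0,0,0],[0.08,0,-0.004,0,0,0],[0.086,0,-0.004,0,0,0],[0.092,0,-0.004,0,0,0],[0.092,0,-0.004,0,0,0]],
  ],
)

```text
t: 12.13
tcp_pos: [0.4601, 0.0223, 0.1142]
eef_rot: [-0.005, 0.707, 0.005, 0.707]
wrist_force: [-7.3, -4.3, 31.8]
width: 0.0108
```

```bash
python3 st.py
```

```text
[0.46008329 0.02234651 0.11421194] [-7.2663133  -4.2824552  31.79090033] 12.1333 0.010756335364762523
r 0.21992502489298785 q 1.474836135904311 tilt [-9.e-04 -4.e-04 -1.e+00]
```

Emit:
apply_moves(
  increments=[
    [[-0.004,0,0,0,0,0],[-0.007,0,0,0,0,0],[-0.007,0,0,0,0,0]],
  ],
)

```text
t: 12.38
tcp_pos: [0.46, 0.0223, 0.1144]
eef_rot: [-0.005, 0.707, 0.005, 0.707]
wrist_force: [-2.1, -4.6, 13.2]
width: 0.0109
```

```bash
python3 st.py
python3 - <<'E'
from h import *
c=cam("side");cv2.imwrite("pics/side11.png",cv2.resize(c["image"][150:300,170:320,::-1],None,fx=4,fy=4,interpolation=cv2.INTER_CUBIC))
E
```

```text
[0.46004783 0.02232931 0.11443863] [-2.05312807 -4.62366505 13.22700842] 12.3833 0.010938922523124946
r 0.21996257109909925 q 1.4738070071244285 tilt [-6.e-04 -4.e-04 -1.e+00]
```

View pics/side11.png

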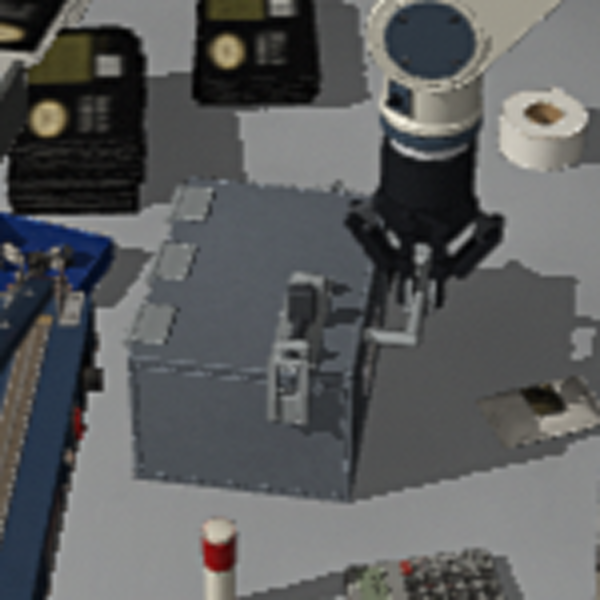

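Emit:
apply_moves(
  increments=[
    [[-0.003,0,0,0,0,0],[-0.003,0,0,0,0,0],[-0.003,0,0,0,0,0],[-0.003,0,0,0,0,0]],
  ],
  claw=32,
)

```text
t: 12.77
tcp_pos: [0.4592, 0.0226, 0.1139]
eef_rot: [-0.005, 0.708, 0.005, 0.706]
wrist_force: [-0.4, 0.6, 0.0]
width: 0.0276
```

```bash
python3 st.py
```

```text
[0.45917919 0.02264284 0.11388805] [-0.35047659  0.56034501  0.025745  ] 12.7667 0.02764858302107833
r 0.22082651537748008 q 1.4763384275433706 tilt [-0.0026  0.     -1.    ]
```

Emit:
apply_moves(
  increments=[
    [[-0.05,0,0,0,0,0],[-0.12,0,0,0,0,0],[-0.2,0,0,0,0,0],[-0.3,0,0,0,0,0],[-0.45,0,0,0,0,0],[-0.6,0.0,0.1,0,0,0],[-0.7,0.0,0.2,0,0,0],[-0.7,0,0.25,0,0,0]],
  ],
)

```text
t: 13.43
tcp_pos: [0.5143, 0.0234, 0.2597]
eef_rot: [-0.005, 0.704, 0.005, 0.71]
wrist_force: [0.8, -0.3, 0.6]
width: 0.0274
```

```bash
python3 st.py
python3 - <<'E'
from h import *
T=wpose();c=cam("wrist");cv2.imwrite("pics/w12.png",cv2.resize(c["image"][:,:,::-1],None,fx=1.5,fy=1.5));np.save("w12T.npy",T@c["hand_eye"])
p=np.load("bin.npy");print(proj(c,bin2w(p,[[-40,60,174],[-51,53,174],[-29,67,174],[-130,0,131],[-90,120,136]]),T@c["hand_eye"])*1.5)
E
```

```text
[0.51432771 0.02337577 0.25974981] [ 0.84015369 -0.34379238  0.57175879] 13.4333 0.027446053745225577
r 0.2217853764286817 q 0.7562622218574657 tilt [ 8.4e-03  2.0e-04 -1.0e+00]
[[468.65220346 171.43341058]
 [444.54196217 186.79360673]
 [493.16871673 155.81438595]
 [298.25156288 273.19045117]
 [362.76326031  45.69461408]]
```

View pics/w12.png

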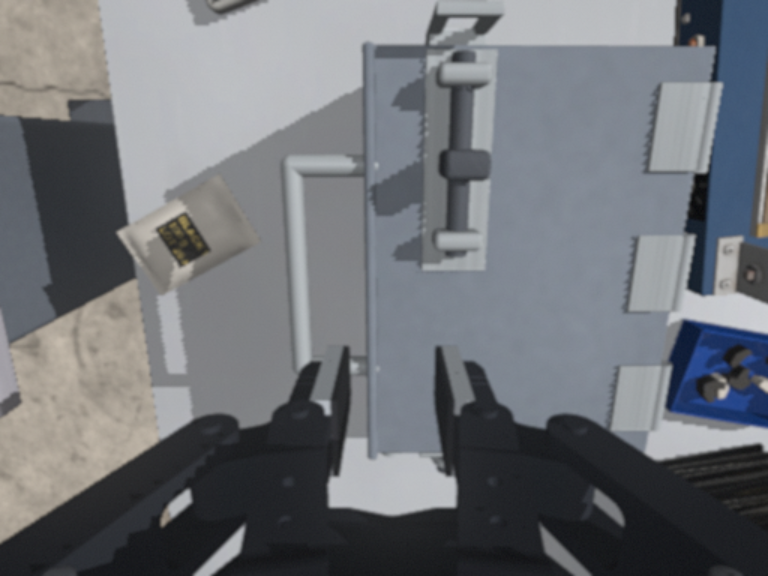

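Run:
```python
from h import *
print(plan([.5495,.057,.21],axes([0,0,-1],[1,.016,0])))
```

```text
[ 0.238  0.166  0.177 -0.001  0.004  0.   ]
```

Emit:
apply_moves(
  increments=[
    [[0.0,0.08,0.08,0,0,0],[0.0,0.166,0.166,0,0.004,0],[0.1,0.166,0.18,0,0.004,0],[0.2,0.166,0.18,0,0.004,0],[0.24,0.166,0.18,0,0.004,0],[0.24,0.166,0.18,0,0.004,0],[0.24,0.166,0.18,0,0.004,0]],
  ],
  claw=0,
)

```text
t: 14.07
tcp_pos: [0.5443, 0.0567, 0.2055]
eef_rot: [-0.005, 0.711, 0.005, 0.703]
wrist_force: [0.4, 0.6, -0.2]
width: -0.0003
```

```bash
python3 st.py
python3 - <<'E'
from h import *
T=wpose();c=cam("wrist");cv2.imwrite("pics/w13.png",cv2.resize(c["image"][:,:,::-1],None,fx=1.5,fy=1.5));np.save("w13T.npy",T@c["hand_eye"])
E
```

```text
[0.54427483 0.05670658 0.20546812] [ 0.36601717  0.6246993  -0.2145684 ] 14.0667 -0.0002882618505558153
r 0.16462569512606037 q 0.8819579844105949 tilt [-1.040e-02 -5.000e-04 -9.999e-01]
```

View pics/w13.png

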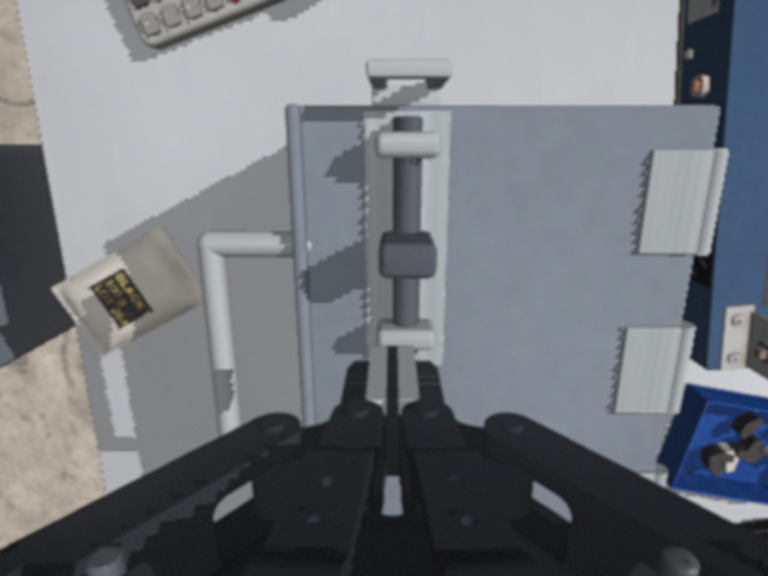

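Run:
```python
from h import *
a=cv2.imread("pics/w12.png")[20:280,410:520];b=cv2.imread("pics/w13.png")[100:360,350:460]
cv2.imwrite("pics/tab.png",np.hstack([cv2.resize(a,None,fx=2.3,fy=2.3),cv2.resize(b,None,fx=2.3,fy=2.3)]))
```

```text
(no output)
```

View pics/tab.png

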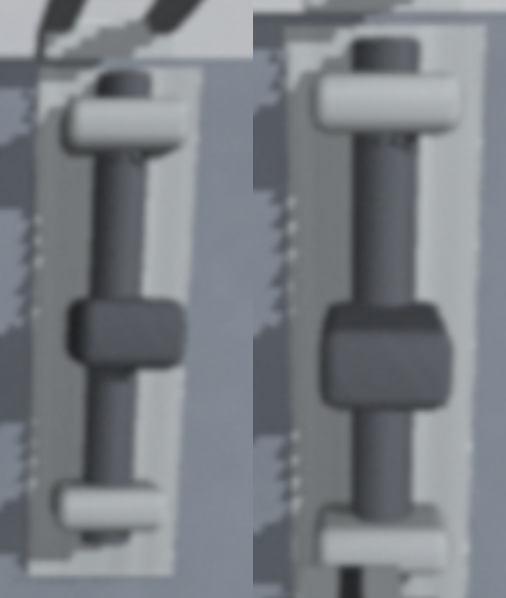

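Run:
```python
from h import *
c=cam("wrist");P=[c["mtx"]@np.linalg.inv(np.load(f))[:3] for f in ("w12T.npy","w13T.npy")]
for u,v in (((468.3,164.8),(407.8,260.9)),((468.3,178.7),(407.8,277.4))):
    X=cv2.triangulatePoints(P[0],P[1],np.array(u)/1.5,np.array(v)/1.5).ravel();print(X[:3]/X[3])
print(bin2w(np.load("bin.npy"),[[-40,60,174],[-40,53,174]]))
print(wpose().round(4), plan([.551,.059,.161],axes([0,0,-1],[1,.016,0])))
```

```text
[0.54912473 0.08548723 0.17350014]
[0.54931577 0.07926799 0.17425731]
[[0.54944451 0.0824785  0.174     ]
 [0.54955489 0.07547937 0.174     ]]
[[-7.200e-03 -1.390e-02  9.999e-01  5.454e-01]
 [-2.000e-04  9.999e-01  1.390e-02  5.670e-02]
 [-1.000e+00 -1.000e-04 -7.200e-03  2.068e-01]
 [ 0.000e+00  0.000e+00  0.000e+00  1.000e+00]] [ 0.229  0.011  0.03  -0.001 -0.005  0.   ]
```

Emit:
apply_moves(
  increments=[
    [[0.07,0.01,0.02,0,-0.003,0],[0.14,0.01,0.025,0,-0.005,0],[0.2,0.01,0.025,0,-0.005,0],[0.226,0.01,0.025,0,-0.005,0],[0.226,0.01,0.025,0,-0.005,0]],
  ],
)

```text
t: 14.58
tcp_pos: [0.5492, 0.0587, 0.16]
eef_rot: [-0.005, 0.708, 0.005, 0.706]
wrist_force: [0.4, -0.2, -0.1]
width: -0.0002
```

```bash
python3 st.py
python3 - <<'E'
from h import *
c=cam("wrist");cv2.imwrite("pics/w14.png",cv2.resize(c["image"][:,:,::-1],None,fx=1.5,fy=1.5))
E
```

```text
[0.54916216 0.05874107 0.16004484] [ 0.42284307 -0.20417944 -0.08916182] 14.5833 -0.0001537165688050264
r 0.13927709459483123 q 1.1336290062784053 tilt [-2.e-03 -4.e-04 -1.e+00]
```

View pics/w14.png

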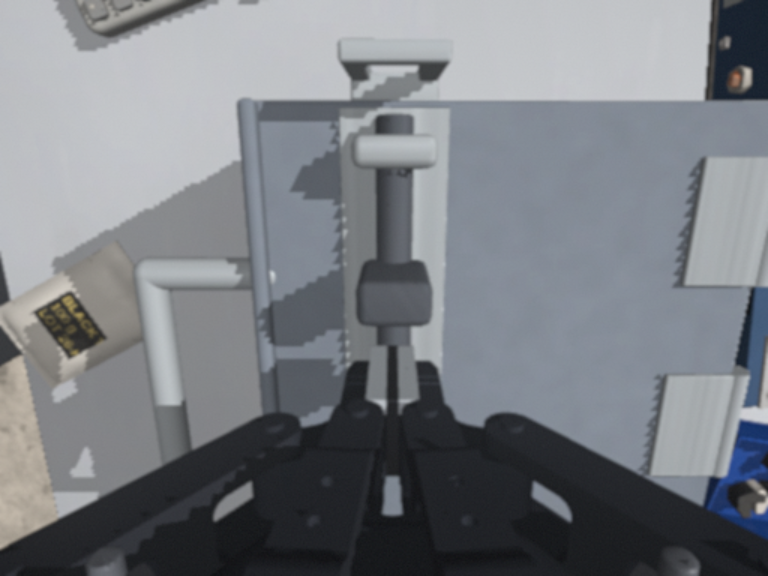

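Emit:
apply_moves(
  increments=[
    [[0,0.03,0,0,0,0],[0,0.06,0,0,0,0],[0,0.09,0,0,0,0],[0,0.12,0,0,0,0],[0,0.15,0,0,0,0],[0,0.175,0,0,0,0],[0,0.195,0,0,0,0],[0,0.205,0,0,0,0]],
  ],
)

```text
t: 15.3
tcp_pos: [0.5495, 0.1006, 0.161]
eef_rot: [-0.005, 0.707, 0.005, 0.707]
wrist_force: [0.7, -2.6, 1.9]
width: -0.0002
```

Emit:
apply_moves(
  increments=[
    [[0,0.005,0,0,0,0],[0,0.01,0,0,0,0],[0,0.015,0,0,0,0],[0,0.015,0,0,0,0]],
  ],
)

```text
t: 15.63
tcp_pos: [0.5495, 0.1013, 0.161]
eef_rot: [-0.006, 0.707, 0.004, 0.707]
wrist_force: [1.1, -10.5, 4.8]
width: -0.0004
```

```bash
python3 st.py
```

```text
[0.54947818 0.10129787 0.16099121] [  1.07798774 -10.46359125   4.75665379] 15.6333 -0.0003596307449771193
r 0.13930821778708882 q 1.1264696087183563 tilt [ 1.0e-04 -2.9e-03 -1.0e+00]
```

Emit:
apply_moves(
  increments=[
    [[0,0.006,0,0,0,0],[0,0.012,0,0,0,0],[0,0.012,0,0,0,0],[0,0.012,0,0,0,0]],
  ],
)

```text
t: 15.97
tcp_pos: [0.5495, 0.1016, 0.161]
eef_rot: [-0.007, 0.707, 0.003, 0.707]
wrist_force: [1.6, -21.1, 5.9]
width: -0.0001
```

```bash
python3 st.py
```

```text
[0.54945722 0.10164889 0.16103281] [  1.5637207  -21.12991798   5.93339897] 15.9667 -8.060962494189782e-05
r 0.1393424007625944 q 1.12624246988713 tilt [-1.0e-04 -5.9e-03 -1.0e+00]
```

Hard stop reached. Back off, then lift and look.

Emit:
apply_moves(
  increments=[
    [[0,-0.03,0,0,0,0],[0,-0.07,0,0,0,0],[0,-0.07,0,0,0,0],[-0.15,-0.07,0,0,0,0],[-0.3,-0.07,0,0,0,0],[-0.5,-0.07,-0.1,0,0,0],[-0.6,-0.07,-0.2,0,0,0],[-0.6,-0.07,-0.2,0,0,0]],
  ],
)

```text
t: 16.63
tcp_pos: [0.5088, 0.0915, 0.2853]
eef_rot: [-0.005, 0.705, 0.006, 0.709]
wrist_force: [0.7, 0.9, -0.6]
width: 0.0002
```

```bash
python3 st.py
python3 - <<'E'
from h import *
T=wpose();c=cam("wrist");cv2.imwrite("pics/w15.png",cv2.resize(c["image"][:,:,::-1],None,fx=1.5,fy=1.5))
p=np.load("bin.npy");H=T@c["hand_eye"]
for dy in (0,35): print(dy,proj(c,bin2w(p,[[-40,63+dy,174]]),H)*1.5)
E
```

```text
[0.50883366 0.09150796 0.28532   ] [ 0.74498393  0.9093267  -0.56401771] 16.6333 0.00019152975277278615
r 0.24338002351747196 q 0.6927461020300971 tilt [ 0.0052  0.0015 -1.    ]
0 [[464.61231291 290.2228662 ]]
35 [[467.34648078 227.37375108]]
```

View pics/w15.png

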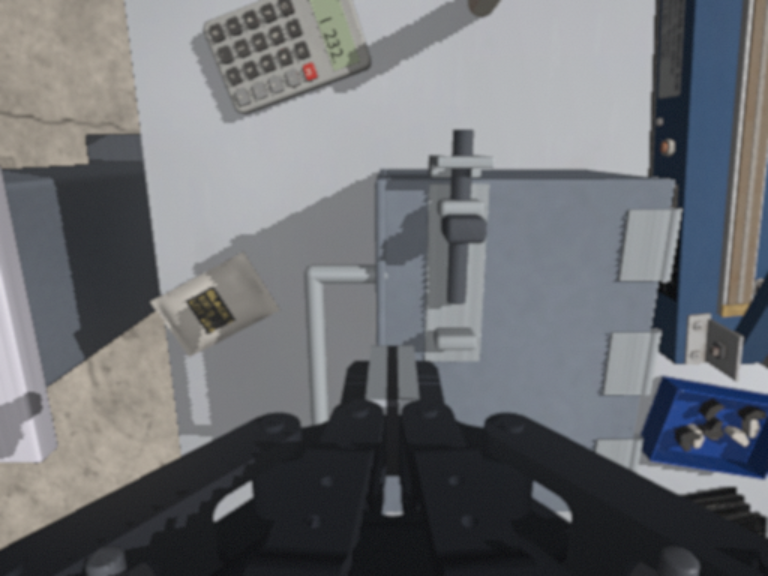

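Run:
```python
from h import *
c=cam("side");cv2.imwrite("pics/side16.png",cv2.resize(c["image"][150:330,150:350,::-1],None,fx=3,fy=3,interpolation=cv2.INTER_CUBIC))
o=env.get_obs();print(o['joint_velocities'].round(3),o['wrist_force'])
```

```text
[-0.004  0.047  0.007 -0.003 -0.01  -0.   ] [-0.67791116  0.05930226 -1.19209356]
```

View pics/side16.png

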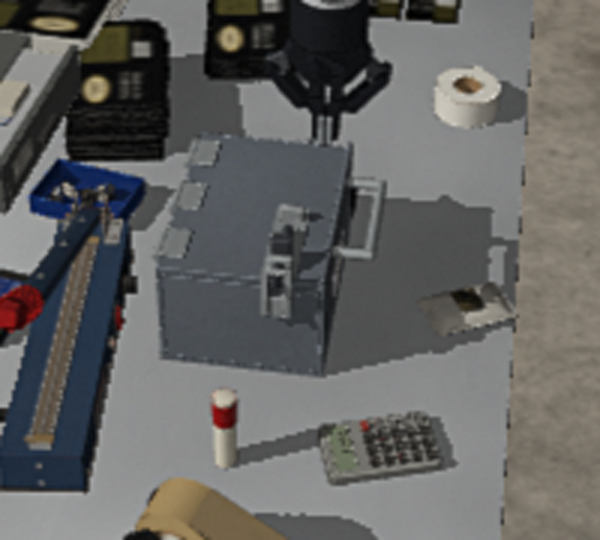

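The lid is shut, the bolt runs through its keeper, and the glue, calculator and roll stand where they were. Handing in.

```bash
python3 -c "
from rig import env
print(env.close_job())"
```

```text
the job is handed in; nothing more can be done
None
```

The bin is shut and bolted, and I handed the job in at about 17 s of the 67 s allowed; no verdict came back.

- **Stay:** I pushed the knuckle stud down and away by about 30 mm, measured by tip travel. The side and wrist pictures then showed the stay bent. This also moved the lid by about 0.06 rad, so I measured the handle again before gripping it.
- **Lid:** I held the handle all the way down the arc, at about 0.5 rad/s or less. The arm's own readings gave 1.475 rad at the end, against 1.4835 for shut. That is about 2 mm at the handle, within my measuring error. The lid sat on the rim with a contact force of up to 32 N, and the pictures show it lying flat.
- **Bolt:** I pushed the tab about 35 mm until it hit a firm stop, with 21 N and no further travel. The last wrist picture shows the rod through the keeper and the tab against its guide, within about 1–2 mm of where it should be when fully home.
- **Everything else:** the arm ended clear of everything, and the glue stick, calculator and label roll show no sign of having moved in the last side picture.

One check disagreed slightly: the tab measured 3 mm further left than the fitted bin pose predicted. I used the measured position.

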